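# Snap a collar shut with the pliers

### The job

Take the orange-handled pliers out of their stand, lower the open jaws over the two ears of the white snap collar on the steel tube, and squeeze gently until the press stud clicks and the collar stays shut. Then let the jaws open and stand the pliers back in their stand, jaws down. Use the pliers, not your fingers, on the collar, do not squeeze so hard that the ears crack, and leave everything else where it is.

Things in the scene. Friction and masses are not known exactly. Their poses are not given: they have to be found in the camera images.
- pliers: Pliers, 142 mm tall, 14 mm thick, 0.19 kg, bowed orange handles up, steel jaws down. Origin midway between the open jaw tips. Its frame, and pliers_grip, belong to the half with the +y handle and -y jaw: exact while open, turning with that half as they close. A spring holds them open: about 5 N on each handle at first, 11 N when shut. Held at about 57 mm they stay nearly open and can be carried.
- pliers_grip (a point): Grip centre of the pliers: midway between the orange handles, 109 mm above the jaw tips, 55 mm above the pivot, 33 mm below the handle ends. y runs across the handles (the way they are squeezed), z up along the pliers. Open, the handles measure 58 mm over their outsides here and 64 mm where they bulge 14 mm higher (14 mm thick in x).
- tip_left (a point): Lower inner tip of the jaw on the pliers' +y side, mid-thickness. Open, the tips are 55 mm apart, 41 mm still 20 mm higher up. A brass pad on this jaw's inner face is screwed in 0 to 7 mm, differently each time and not measured, so the handle width at which the collar shuts varies, about 20 to 31 mm: feel for the click (force rises, drops, rises again).
- tip_right (a point): Lower inner tip of the jaw on the pliers' -y side.
- well (a point): Centre of the floor of the well in the blue pliers stand (fixed), 10 mm above the table. The well is 22 mm along x and 84 mm along y inside, 40 mm deep; the pliers stand in it on their jaw tips, handles spread along the stand's y.
- stand: The blue stand of the pliers, 100 x 118 x 50 mm, fixed; origin under its centre, z up.
- jig: Aluminium base plate 170 (x) x 90 (y) x 12 mm, fixed, with two blue saddles and a steel tube of 28 mm diameter lying along its x, tube axis 50 mm above the table. Origin under its centre. The saddles reach from 49 mm out along x; the collar is at the middle. The pliers' y should lie along the jig's y.
- collar: White snap collar round the tube, 16 mm wide along it; origin on the tube axis. It turns up to 0.12 rad either way on the tube against slight friction (3 N at the ears). Two ears stand up side by side in y, each 16 mm (x) by 6 mm (y), tops 36 mm above the tube axis; the ring below reaches 19 mm above it. Over the ears: 16 mm shut, 25 mm at the tops when open.
- flap: The collar's hinged half with the ear on the +y side; origin on its hinge, under the tube. It turns 0.16 rad from open to shut. At the ear it resists with up to about 11 N, then yields, snaps in and stays shut against a hard stop. That takes a squeeze of about 20 to 23 N on each handle, dropping to 11 N after the click. More than 20 N on it (or 42 N on the collar in all) cracks it.
- stud (a point): Middle of the brass press stud on the flap's ear, 30 mm above the tube axis. It meets socket when shut (distance 0), about 8 mm apart when open.
- socket (a point): Where the stud sits when home: in the collar's middle plane, 30 mm above the tube axis. The rigid ear stands on its -y side, outer face 8 mm from this plane.
- spare_ring: Bystander: loose white ring, 46 mm across, 16 mm high, lying on the table.
- spiral_a: Bystander: steel spiral standing on end, 66 mm across, 85 mm high.
- spiral_b: Bystander: second steel spiral, alike.
- clip_bin: Bystander: red bin of white clips, 100 x 150 x 70 mm.
- stud_jar: Bystander: jar with blue cap, 56 mm across, 75 mm high.
- driver: Bystander: yellow screwdriver lying on the table.
- carton: Bystander: carton, 110 x 80 x 60 mm.
Mind the look-alikes: they are no part of the job. Leave any black or green look-alike of the pliers alone.

How it is judged:
By the outcome, as a careful person would: the job done as asked, in the order asked, and still so for the second after the job is handed in, with the robot touching nothing.
It also fails if it takes over 70 s, if anything falls off the work surface, if the arm or the gripper's body presses on something with over 40 N, if the wrist force passes 120 N, or if a joint passes its speed limit or range.

### The arm

A 7-joint arm with a two-finger parallel gripper is mounted at the origin on the work surface. World frame = base frame: x ahead of the robot, y to its left, z up, the work surface at z = 0. Lengths are in m, angles in rad, forces in N, time in s.
With the tool pointing down it reaches from about 0.4 to 0.85 m from the base axis. Payload 10.4 kg.
Tool frame: the origin (TCP) lies at the very end of the fingers, on their centre line; the grasp point (between the pads) lies arm.grasp_offset behind it (arm.grasp_offset is the distance from the TCP to the grasp point, in m); z points along the fingers, y is the direction in which the jaws open and shut (so a half turn about z gives the same grasp; the last joint's range is limited). The gripper opens to 87 mm and grips with 3 to 60 N. Pads are 19 mm wide; open, the fingers measure 117 mm over their backs; the gripper's body (75 mm by 190 mm) begins 51 mm behind the grasp point.
Start: joints at [-1.159, 0.332, -0.065, 1.46, 0.022, 1.35, -0.088], TCP at [0.263, 0.567, 0.223] pointing down, gripper open.
Joint ranges: [-2.6, 2.6], [-0.5, 2.12], [-1.47, 1.34], [0.16, 2.42], [-1.27, 4.41], [0.06, 2.06], [-2.6, 2.6]. Speed limits (rad/s): [2.22, 2.22, 2.79, 2.79, 3.14, 3.14, 3.14].

### API

Orientations are given as a 3x3 rotation matrix whose columns are the frame's x, y, z axes.
In Python, from workcell import arm, fingers, inverse_kinematics, monitor, cams, workorder gives the robot as it stands. Calls block until the motion is done:
- arm.move_pose(position, orientation): joint-space move of the TCP to a pose.
- arm.move_l(position, attitude=None, velocity=0.15): straight line of the TCP; attitude=None keeps the orientation; velocity is the mean speed in m/s.
- arm.movej(angles): joint-space move.
- fingers.grip(opening, strength=None): opening from 0.0 (shut) to 1.0 (fully open); strength is the grip in N (None keeps the last); returns when the fingers have stopped.
- arm.sleep(seconds).
- inverse_kinematics(position, orientation): joint angles nearest the present ones, or None.
- monitor.get_obs(): the state.
- cams.snapshot(name): name is "side" or "top"; returns (picture, depth): 400x640x3 uint8, red, green, blue; 400x640 float32, m along the optical axis (not along the pixel's ray), 0 where there is no reading.
- cams.camera_model(name): a dict with "camera_matrix" (3x3 intrinsics, pixels), "world_to_cam" (4x4, takes a point from world to camera coordinates). Camera axes: x right, y down, z forward; pixel columns grow to the right and rows downward; lengths in m; the calibration is good to about 2 mm. A picture is of the moment at which its call begins. camera_model takes no time and is no camera call.
A pose or a line that the arm cannot do raises arm.Unreachable and nothing moves.
- workorder.sign_off(): hands the job in, once; it reports no verdict.
The state is a dict: "time_s": time; "joint_positions": joint angles; "dq": joint speeds; "joint_torque": joint torques, N m; "eef_pos": TCP position; "tcp_rot": TCP orientation; "contact_force": force on the tool from outside, world axes, zero at the start; "ft_torque": the same for the moment, N m; "grip_width": opening from 0.0 (shut) to 1.0 (fully open).
Only numpy, scipy, OpenCV 4.12 (cv2) and the standard library are available. Lean on these libraries where they do the work, as an engineer would, in place of code of your own. Each camera call takes 0.05 s, during which the arm holds its last target. There are 200 camera calls.

## Working session

There is one attempt and no reset: what is moved stays moved. The work goes in short steps, each a Python script; the robot and the scene stay as the last script left them, time stands still between calls to the robot, and variables do not carry over. Pictures are saved under pics/ and viewed, about 8 in all and at most 12, crops included, and the job is handed in when it is done.

```bash
mkdir -p pics; ls; python3 - <<'E'
from workcell import arm, fingers, monitor, cams
import cv2, numpy as np
for n in ("top","side"):
    p,d=cams.snapshot(n); cv2.imwrite(f"pics/{n}0.png",p[:,:,::-1]); np.save(f"pics/{n}0.npy",d)
    m=cams.camera_model(n); print(n,np.round(m["camera_matrix"],1).tolist(),np.round(m["world_to_cam"],3).tolist())
o=monitor.get_obs(); print({k:np.round(v,3).tolist() for k,v in o.items()}, arm.grasp_offset)
E
```

```text
pics
top [[377.6, 0.0, 318.7], [0.0, 377.6, 204.9], [0.0, 0.0, 1.0]] [[0.006, -1.0, -0.0, 0.051], [-0.993, -0.006, -0.119, 0.583], [0.119, 0.001, -0.993, 1.252], [0.0, 0.0, 0.0, 1.0]]
side [[502.6, 0.0, 318.3], [0.0, 502.6, 204.2], [0.0, 0.0, 1.0]] [[0.892, -0.453, -0.018, -0.506], [-0.268, -0.496, -0.826, 0.246], [0.365, 0.741, -0.563, 1.418], [0.0, 0.0, 0.0, 1.0]]
{'time_s': 0.1, 'joint_positions': [-1.159, 0.333, -0.065, 1.461, 0.022, 1.35, -0.089], 'dq': [-0.002, -0.002, -0.002, -0.004, -0.002, 0.001, -0.002], 'joint_torque': [0.001, -62.454, 0.025, -39.072, -0.061, 0.037, 0.0], 'eef_pos': [0.263, 0.567, 0.222], 'tcp_rot': [[-0.907, 0.421, -0.0], [0.421, 0.907, -0.001], [-0.0, -0.001, -1.0]], 'contact_force': [-0.571, -0.591, -0.423], 'ft_torque': [-0.016, 0.053, -0.027], 'grip_width': 1.0} 0.0187
```

View pics/top0.png

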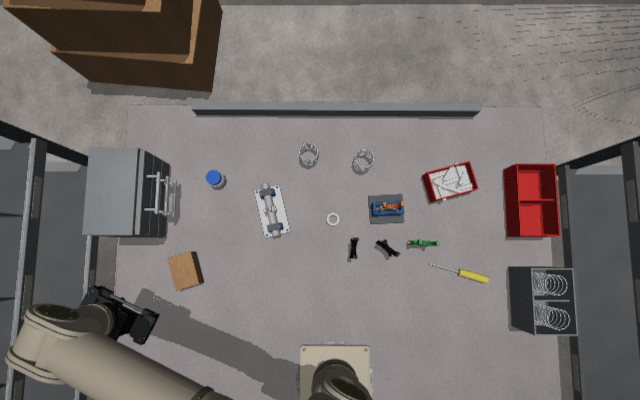

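View pics/side0.png

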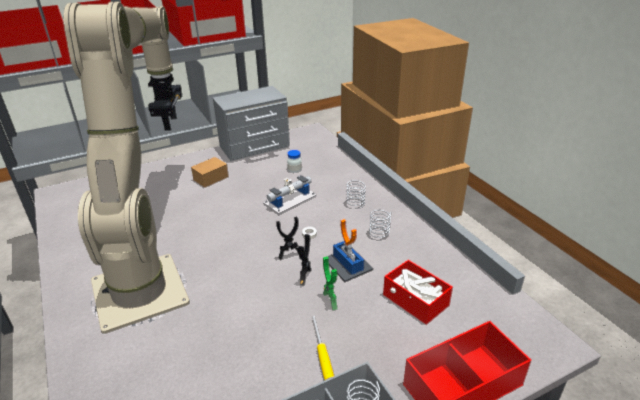

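Orange-handled pliers: top (387,207), side (347,237), standing in the blue stand. Look-alikes are black at top (353,248) and (387,248), and green at (422,243). The jig is at top (271,211) and the loose ring at (333,219). I'll make one close crop of all four views to check.

```bash
cat > h.py <<'E'
import cv2, numpy as np
from workcell import arm, fingers, inverse_kinematics, monitor, cams, workorder
CM={n:cams.camera_model(n) for n in("top","side")}
def ray(n,uv):
    K=np.array(CM[n]["camera_matrix"]);T=np.array(CM[n]["world_to_cam"]);uv=np.atleast_2d(uv).astype(float)
    d=np.c_[uv,np.ones(len(uv))]@np.linalg.inv(K).T
    return -T[:3,:3].T@T[:3,3], d@T[:3,:3]
def onplane(n,uv,z):
    o,d=ray(n,uv); return o+d*((z-o[2])/d[:,2])[:,None]
def cloud(n,mask,depth):
    v,u=np.nonzero(mask&(depth>0)); o,d=ray(n,np.c_[u,v]); return o+d*depth[v,u][:,None]
def proj(n,P):
    K=np.array(CM[n]["camera_matrix"]);T=np.array(CM[n]["world_to_cam"]);c=np.atleast_2d(P)@T[:3,:3].T+T[:3,3];q=c@K.T
    return q[:,:2]/q[:,2:]
def tri(uvt,uvs):
    o1,d1=ray("top",uvt);o2,d2=ray("side",uvs);d1=d1[0];d2=d2[0]
    s=np.linalg.lstsq(np.c_[d1,-d2],o2-o1,rcond=None)[0]
    a=o1+s[0]*d1;b=o2+s[1]*d2; return (a+b)/2,np.linalg.norm(a-b)
def hsv(p): return cv2.cvtColor(p,cv2.COLOR_RGB2HSV)
def mask(p,lo,hi,box):
    m=cv2.inRange(hsv(p),np.array(lo),np.array(hi))>0; b=np.zeros_like(m);x0,y0,x1,y1=box;b[y0:y1,x0:x1]=1
    return m&b
def crop(p,box,s):
    x0,y0,x1,y1=box; return cv2.resize(p[y0:y1,x0:x1],None,fx=s,fy=s,interpolation=cv2.INTER_CUBIC)
E
python3 - <<'E'
from h import *
t=cv2.imread("pics/top0.png")[:,:,::-1].copy();s=cv2.imread("pics/side0.png")[:,:,::-1].copy()
dt=np.load("pics/top0.npy");ds=np.load("pics/side0.npy")
def fit(im): return cv2.resize(im,(400,300))
A=crop(t,(360,184,416,226),7);B=crop(t,(240,174,304,244+0),6);C=crop(s,(310,212,382,284-6),5);D=crop(s,(255,165,327,219),5)
out=np.vstack([np.hstack([fit(A),cv2.copyMakeBorder(crop(t,(240,176,320,236),5),0,0,0,0,0)]),np.hstack([cv2.resize(crop(s,(310,212,390,272+0),5),(400,300)),cv2.resize(crop(s,(250,165,330,225),5),(400,300))])])
cv2.imwrite("pics/c1.png",out[:,:,::-1])
OR=([5,150,100],[18,255,255]);BL=([100,120,40],[125,255,255])
for n,p,d,bo,bb,bj in(("top",t,dt,(360,184,416,226),(360,184,416,230),(245,170,300,245)),("side",s,ds,(310,205,390,290),(310,205,390,290),(255,165,330,220))):
    m=mask(p,*OR,bo);P=cloud(n,m,d);v,u=np.nonzero(m)
    print(n,"orange",m.sum(),u.min(),u.max(),v.min(),v.max(),np.round(np.percentile(P,[2,50,98],axis=0),3).tolist())
    m=mask(p,*BL,bb);P=cloud(n,m,d);print("stand",m.sum(),np.round(np.percentile(P,[2,50,98],axis=0),3).tolist())
    if n=="top":
        Q=P[(P[:,2]>.035)&(P[:,2]<.06)];print("rect",cv2.minAreaRect(np.float32(Q[:,:2]*1000)),np.median(Q[:,2]))
    b=np.zeros(d.shape,bool);x0,y0,x1,y1=bj;b[y0:y1,x0:x1]=1;P=cloud(n,b,d)
    for lo,hi in((.006,.03),(.045,.075),(.074,.1)):
        Q=P[(P[:,2]>lo)&(P[:,2]<hi)]
        if len(Q)>4: print("jig",lo,len(Q),cv2.minAreaRect(np.float32(Q[:,:2]*1000)),np.round(Q.mean(0),4),Q[:,2].max().round(4))
E
```

```text
top orange 61 383 402 203 208 [[0.568, -0.204, 0.075], [0.573, -0.181, 0.103], [0.579, -0.146, 0.148]]
stand 196 [[0.552, -0.229, 0.014], [0.562, -0.171, 0.049], [0.596, -0.128, 0.055]]
rect ((574.5474243164062, -178.21316528320312), (39.93081283569336, 103.2219009399414), 3.670964002609253) 0.04972165000829931
jig 0.006 751 ((580.4614868164062, 219.13307189941406), (251.66012573242188, 162.9459228515625), 1.694006085395813) [0.5657 0.2145 0.0117] 0.0298
jig 0.045 526 ((565.8687744140625, 217.5630645751953), (179.70669555664062, 49.28124237060547), 14.26481819152832) [0.5649 0.2161 0.0622] 0.0747
jig 0.074 33 ((566.1192626953125, 223.89208984375), (104.91926574707031, 25.355892181396484), 16.004255294799805) [0.5645 0.2231 0.0815] 0.0897
side orange 163 341 355 220 244 [[0.566, -0.212, 0.086], [0.572, -0.17, 0.118], [0.58, -0.15, 0.149]]
stand 458 [[0.551, -0.234, 0.014], [0.56, -0.204, 0.042], [0.596, -0.133, 0.054]]
jig 0.006 697 ((594.4404296875, 271.15521240234375), (362.7874755859375, 273.1227111816406), 61.562320709228516) [0.5756 0.2243 0.0137] 0.0299
jig 0.045 451 ((564.0717163085938, 212.53929138183594), (184.30613708496094, 53.85224151611328), 14.985569953918457) [0.5595 0.2074 0.0605] 0.0748
jig 0.074 34 ((546.5421752929688, 204.20472717285156), (74.48774719238281, 28.66482925415039), 47.16063690185547) [0.5604 0.2178 0.0813] 0.0891
```

View pics/c1.png

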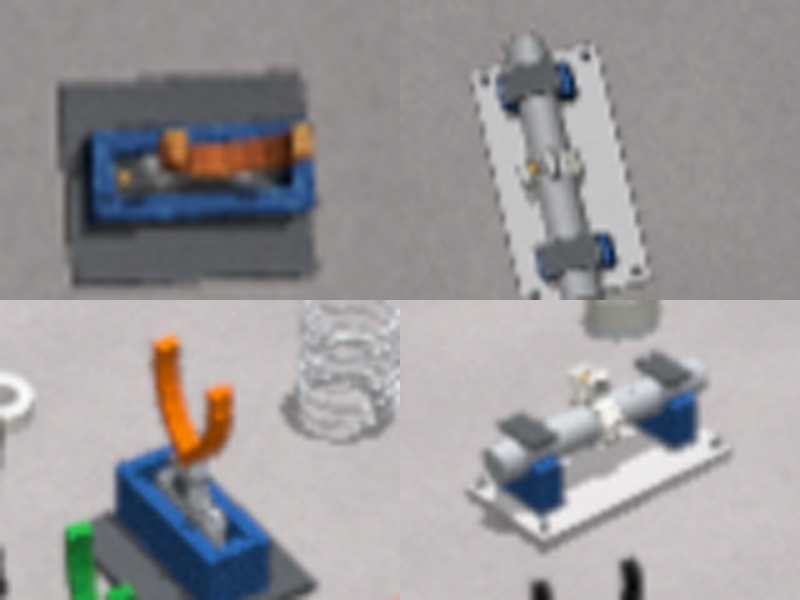

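The crop confirms it. The orange pliers stand in the blue stand (handle ends at top about (384.5,204.3) and (402.4,203.3), side (343,220) and (354,229.6)), with the brass pad on the +y jaw. The collar ears are at top (266–274,209), with the stud on the +y side. One more measuring pass, then I'll move.

```bash
python3 - <<'E'
from h import *
t=cv2.imread("pics/top0.png")[:,:,::-1].copy();s=cv2.imread("pics/side0.png")[:,:,::-1].copy()
dt=np.load("pics/top0.npy");ds=np.load("pics/side0.npy")
a=tri((384.5,204.3),(343.3,220.5));b=tri((402.4,203.3),(354.3,229.6))
print("handle ends",a,b,"mid",(a[0]+b[0])/2)
# orange clouds by height
OR=([5,150,100],[18,255,255])
Pt=cloud("top",mask(t,*OR,(360,184,416,226)),dt);Ps=cloud("side",mask(s,*OR,(310,205,390,290)),ds)
for P in(Pt,Ps):
    for lo in(.08,.1,.12,.14):
        for sg in(1,-1):
            Q=P[(P[:,2]>lo)&(P[:,2]<lo+.02)&(sg*(P[:,1]+.178)>0)]
            if len(Q):print(lo,sg,len(Q),Q.mean(0).round(4),Q[:,1].min().round(4),Q[:,1].max().round(4))
# stand grey plate + blue rim by colour edge on plane z=.05
BL=([100,120,40],[125,255,255])
m=mask(t,*BL,(360,184,416,230)).astype(np.uint8);c=max(cv2.findContours(m,0,1)[0],key=cv2.contourArea)[:,0]
print("stand rim",cv2.minAreaRect(np.float32(onplane("top",c,.05)[:,:2]*1000)))
# jig plate: bright pixels
h=hsv(t);m=((h[:,:,2]>165)&(h[:,:,1]<40)).astype(np.uint8);b=np.zeros_like(m);b[176:245,250:295]=1;m&=b
c=max(cv2.findContours(cv2.morphologyEx(m,cv2.MORPH_CLOSE,np.ones((9,9),np.uint8)),0,1)[0],key=cv2.contourArea)
print("plate",cv2.minAreaRect(np.float32(onplane("top",c[:,0],.012)[:,:2]*1000)))
# tube: depth points z .058-.066, away from saddles, per cloud
bt=np.zeros(dt.shape,bool);bt[176:245,250:295]=1;bs=np.zeros(dt.shape,bool);bs[165:222,255:330]=1
for n,d,bx in(("top",dt,bt),("side",ds,bs)):
    P=cloud(n,bx,d);Q=P[(P[:,2]>.058)&(P[:,2]<.075)]
    vx,vy,x0,y0=cv2.fitLine(np.float32(Q[:,:2]),cv2.DIST_HUBER,0,.001,.001).ravel();print(n,"tube dir deg",np.degrees(np.arctan2(vy,vx)),x0,y0)
    E=P[(P[:,2]>.076)&(np.hypot(P[:,0]-.566,P[:,1]-.217)<.03)];print("ears",len(E),E.mean(0).round(4),cv2.minAreaRect(np.float32(E[:,:2]*1000)),np.sort(E[:,2])[-5:].round(4))
    R=P[(P[:,2]>.05)&(P[:,2]<.1)];u=proj(n,R);print("all x/y range",R[:,:2].min(0),R[:,:2].max(0))
for uv in((266,209.6),(274,208.4)):print(onplane("top",uv,.084))
E
```

```text
handle ends (array([ 0.57309646, -0.15057887,  0.14631737]), np.float64(0.001439937563420258)) (array([ 0.57654223, -0.20582907,  0.14934764]), np.float64(0.0022211937052777483)) mid [ 0.57481935 -0.17820397  0.1478325 ]
0.08 1 9 [ 0.5743 -0.1722  0.0921] -0.1775 -0.1667
0.08 -1 16 [ 0.5734 -0.1851  0.0942] -0.1925 -0.1782
0.1 1 5 [ 0.5708 -0.1623  0.1044] -0.1661 -0.1584
0.1 -1 10 [ 0.5746 -0.1943  0.1092] -0.1978 -0.1914
0.12 -1 1 [ 0.5735 -0.1974  0.1218] -0.1974 -0.1974
0.14 1 11 [ 0.5723 -0.1492  0.1455] -0.1528 -0.1454
0.14 -1 6 [ 0.5737 -0.2032  0.1464] -0.2056 -0.2013
0.08 1 32 [ 0.5723 -0.1711  0.0943] -0.1777 -0.1589
0.08 -1 8 [ 0.569  -0.1858  0.0914] -0.193 -0.1801
0.1 1 30 [ 0.5717 -0.1598  0.1103] -0.1653 -0.1518
0.1 -1 16 [ 0.571  -0.2025  0.1112] -0.21 -0.1929
0.12 1 23 [ 0.5698 -0.154   0.1291] -0.1606 -0.1477
0.12 -1 20 [ 0.5738 -0.2086  0.1301] -0.213 -0.2045
0.14 1 15 [ 0.57   -0.1538  0.1455] -0.1586 -0.1482
0.14 -1 18 [ 0.5747 -0.2072  0.1454] -0.2125 -0.2012
stand rim ((571.81787109375, -176.88710021972656), (40.62018585205078, 104.71283721923828), 0.34012502431869507)
plate ((573.0533447265625, 219.81431579589844), (182.51080322265625, 87.8773422241211), 14.183249473571777)
top tube dir deg 14.142916 0.56461024 0.21722986
ears 29 [0.5638 0.2237 0.0825] ((563.8052978515625, 223.51446533203125), (14.706573486328125, 26.00470542907715), 8.688129425048828) [0.0849 0.0854 0.0865 0.0868 0.0897]
all x/y range [0.47840367 0.18153986] [0.65453843 0.25646024]
side tube dir deg 13.491549 0.5686363 0.21218428
ears 28 [0.5624 0.219  0.0826] ((562.7970581054688, 220.81314086914062), (14.495387077331543, 29.45587158203125), 9.379701614379883) [0.0859 0.0872 0.0875 0.0877 0.0891]
all x/y range [0.47461748 0.16789867] [0.65520983 0.25426388]
[[0.5603111  0.22680771 0.084     ]]
[[0.56441639 0.20070978 0.084     ]]
```

```bash
cat >> h.py <<'E'
def Rz(deg):
    p=np.radians(deg);y=np.array([-np.sin(p),np.cos(p),0]);z=np.array([0,0,-1.]);return np.c_[np.cross(y,z),y,z]
def st(tag=""):
    o=monitor.get_obs();print(tag,"t",round(float(o["time_s"]),2),"p",np.round(o["eef_pos"],4),"F",np.round(o["contact_force"],2),"w",round(float(o["grip_width"])*87,2));return o
def shot(tag,**boxes):
    ims=[]
    for n,b in boxes.items():
        p,d=cams.snapshot(n);cv2.imwrite(f"pics/{n}_{tag}.png",p[:,:,::-1]);np.save(f"pics/{n}_{tag}.npy",d)
        ims.append(cv2.resize(crop(p,b,6),(400,400)))
    cv2.imwrite(f"pics/{tag}.png",np.hstack(ims)[:,:,::-1])
E
python3 - <<'E'
from h import *
R=Rz(3.6);x,y=.573,-.178
arm.move_pose([x,y,.24],R);st("above")
arm.move_l([x,y,.119-arm.grasp_offset],velocity=.12);st("down")
fingers.grip(.655,15);st("grip")
arm.sleep(.2);arm.move_l([x,y,.119-arm.grasp_offset+.03],velocity=.06);st("up30")
shot("g",top=(355,170,419,234),side=(305,180,395,270))
E
```

```text
above t 2.94 p [ 0.5733 -0.1771  0.2398] F [ 0.1   0.15 -0.73] w 87.29
down t 4.26 p [ 0.5735 -0.1782  0.1011] F [ 0.15  0.   -0.87] w 86.84
grip t 5.06 p [ 0.5746 -0.1792  0.1024] F [-0.   -0.91 12.47] w 57.15
up30 t 5.91 p [ 0.5729 -0.1778  0.1302] F [ 0.26  0.13 -2.64] w 56.97
```

View pics/g.png

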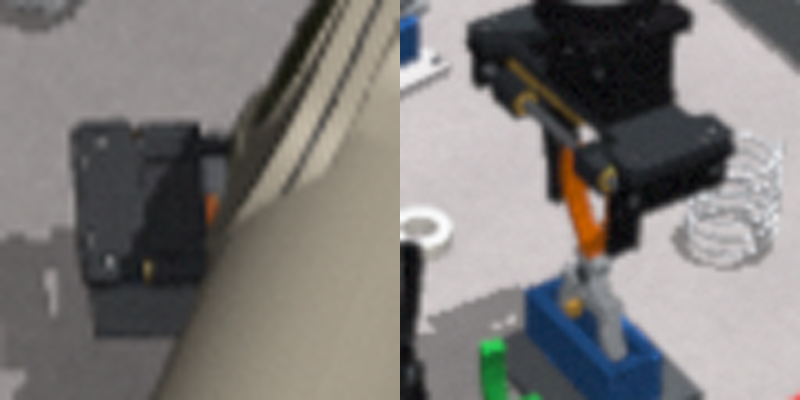

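The pliers are lifted and held upright between the pads, with the brass pad at side (343,248). Next I hover over the ears.

```bash
python3 - <<'E'
from h import *
R=Rz(3.6)
arm.move_l([.573,-.178,.225],velocity=.2)
R=Rz(14.0);x,y=.5645,.2215
arm.move_pose([x,y,.225],R);arm.move_l([x,y,.200],velocity=.1);arm.sleep(.3);st("hover")
shot("h",top=(235,165,305,235),side=(250,125,330,205))
E
```

```text
hover t 8.82 p [0.5647 0.2216 0.2004] F [-0.23 -0.71 -1.93] w 57.0
```

View pics/h.png

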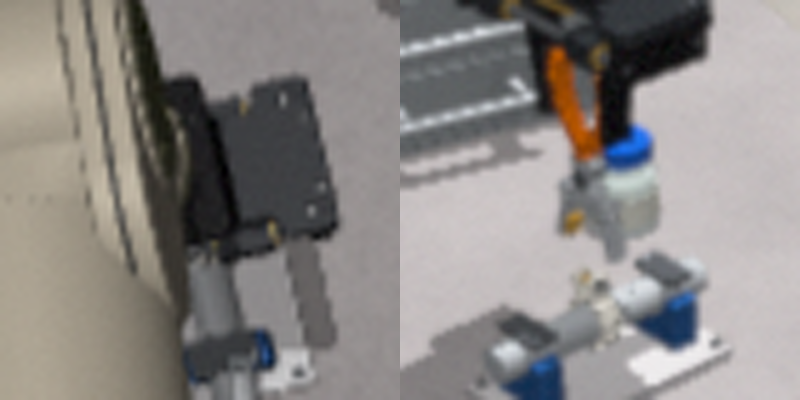

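```bash
python3 - <<'E'
from h import *
s=cv2.imread("pics/side_h.png")[:,:,::-1].copy();d=np.load("pics/side_h.npy");s0=cv2.imread("pics/side0.png")[:,:,::-1].copy()
c=np.array([.5645,.2215]);a=np.radians(14);X=np.array([np.cos(a),np.sin(a)]);Y=np.array([-np.sin(a),np.cos(a)])
b=np.zeros(d.shape,bool);b[155:192,274:302]=1
P=cloud("side",b,d)
for nm,lo,hi in(("jaw",.103,.112),("jaw",.112,.12),("jaw",.12,.13),("ear",.076,.092)):
    Q=P[(P[:,2]>lo)&(P[:,2]<hi)&(np.hypot(*(P[:,:2]-c).T)<.045)];q=np.c_[(Q[:,:2]-c)@X,(Q[:,:2]-c)@Y,Q[:,2]]*1000
    if len(q):print(nm,lo,len(q),"min",q.min(0).round(1),"max",q.max(0).round(1),"mean",q.mean(0).round(1))
Q=P[(np.hypot(*(P[:,:2]-c).T)<.045)&(P[:,2]>.092)];print("lowest jaw z",np.sort(Q[:,2])[:6].round(4))
def w(x,y,z): return np.r_[c+X*x/1000+Y*y/1000,z/1000]
for nm,p in(("tipL",w(0,27.5,110)),("tipR",w(0,-27.5,110)),("earsL",w(0,12.5,86)),("earsR",w(0,-12.5,86)),("earsmid",w(0,0,86))):print(nm,proj("side",p).round(1))
z=crop(s,(270,155,306,195),14);cv2.imwrite("pics/h2.png",z[:,:,::-1])
E
```

```text
jaw 0.103 2 min [ -1.3  19.1 107. ] max [  2.7  31.2 110.6] mean [  0.7  25.1 108.8]
jaw 0.112 22 min [ -8.9 -38.6 112.3] max [  7.4  30.1 119.8] mean [ -1.5 -10.1 115.7]
jaw 0.12 22 min [ -7.6 -33.6 120.3] max [  6.2  26.4 129.6] mean [ -1.9  -4.9 124.7]
ear 0.076 28 min [-11.9 -13.8  76.1] max [ 8.2 17.4 89.2] mean [-2.6 -1.8 82.7]
lowest jaw z [0.107  0.1106 0.1123 0.1123 0.1124 0.1128]
tipL [[282.9 170.5]]
tipR [[292.8 176.6]]
earsL [[285.9 178.1]]
earsR [[290.4 180.9]]
earsmid [[288.1 179.5]]
```

View pics/h2.png

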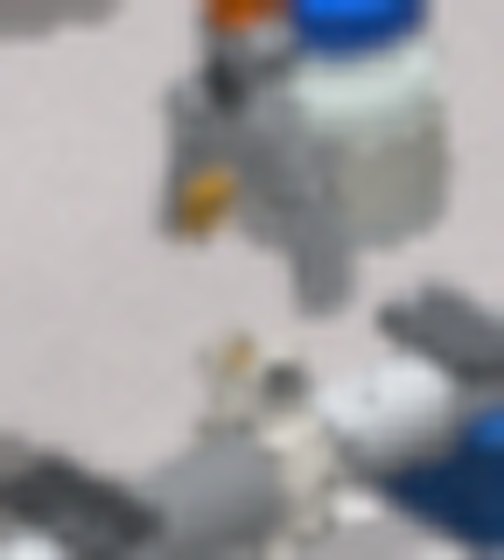

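The tips (side (283,172) and (293,177)) straddle the ears (about (286.7,180) and (290.4,182)) to within about 2 mm, and the brass pad sits about 10 mm above the tip. I'll lower and start a gentle force ramp.

```bash
python3 - <<'E'
from h import *
arm.move_l([.5645,.2215,.172],velocity=.05);o=st("low")
if np.abs(o["contact_force"]).max()<5:
    for f in(7,9,11):
        fingers.grip(.1,f);arm.sleep(.25);o=st(f)
        if o["grip_width"]*87<36:break
shot("s1",side=(262,140,312,190),top=(235,165,305,235))
s=cv2.imread("pics/side_s1.png");cv2.imwrite("pics/s1b.png",crop(s,(266,150,310,198),13))
E
```

```text
low t 9.62 p [0.5646 0.2215 0.1721] F [-0.31 -0.06 -1.66] w 56.87
7 t 10.25 p [0.5645 0.2216 0.172 ] F [-0.08  0.35 -0.91] w 48.73
9 t 10.78 p [0.5645 0.2216 0.172 ] F [-0.95  0.87 -0.46] w 38.14
11 t 11.25 p [0.5645 0.2215 0.1721] F [-0.8   2.31 -0.14] w 37.24
```

View pics/s1b.png

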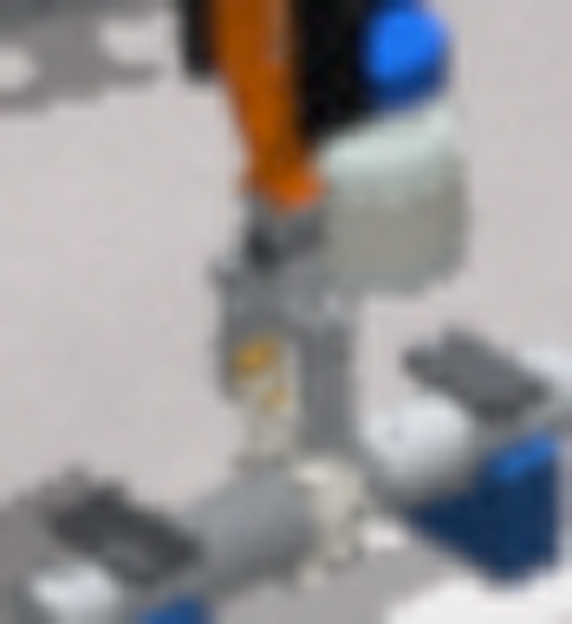

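The jaws are in contact at about 37 mm. The pad (side (286,177)) is touching near the top of the flap's ear, with the tips still clear of the ring. I'll lower 2 mm, then ramp the force until the click.

```bash
python3 - <<'E'
from h import *
fingers.grip(.1,9)
arm.move_l([.5645,.2215,.170],velocity=.03);st("lower2")
w0=None
for f in np.arange(12,24.5,1.0):
    fingers.grip(.1,float(f));arm.sleep(.2);o=st(f);w=o["grip_width"]*87
    if w0 and w0-w>2.5: print("jump");break
    if np.abs(o["contact_force"]).max()>9: print("force");break
    w0=w
shot("s2",side=(262,140,312,190))
s=cv2.imread("pics/side_s2.png");cv2.imwrite("pics/s2b.png",crop(s,(266,150,310,198),13))
E
```

```text
lower2 t 11.82 p [0.5644 0.2215 0.1698] F [-0.48  2.47 -0.51] w 38.75
12.0 t 12.23 p [0.5645 0.2214 0.17  ] F [0.15 0.52 0.25] w 37.75
13.0 t 12.65 p [0.5646 0.2215 0.1701] F [-0.35  0.66  0.55] w 37.08
14.0 t 13.07 p [0.5646 0.2215 0.1701] F [ 0.28 -0.02  1.34] w 37.37
15.0 t 13.48 p [0.5646 0.2215 0.1701] F [-0.35 -1.25  3.27] w 36.71
16.0 t 13.9 p [0.5647 0.2215 0.1702] F [-0.28 -0.82  5.75] w 36.65
17.0 t 14.32 p [0.5647 0.2214 0.1703] F [ 0.26 -0.61  6.19] w 36.31
18.0 t 14.73 p [0.5648 0.2214 0.1704] F [-0.4  -1.33  6.72] w 35.75
19.0 t 15.15 p [0.5648 0.2213 0.1704] F [-0.82 -0.18  6.34] w 35.45
20.0 t 15.57 p [0.5649 0.2213 0.1705] F [-0.77 -1.46  6.69] w 34.85
21.0 t 15.98 p [0.565  0.2212 0.1706] F [-0.15 -1.56  7.97] w 34.73
22.0 t 16.42 p [0.5652 0.221  0.1707] F [ 1.19 -1.19  8.75] w 33.59
23.0 t 16.83 p [0.5653 0.2208 0.1709] F [ 0.8  -2.61  9.42] w 33.26
force
```

View pics/s2b.png

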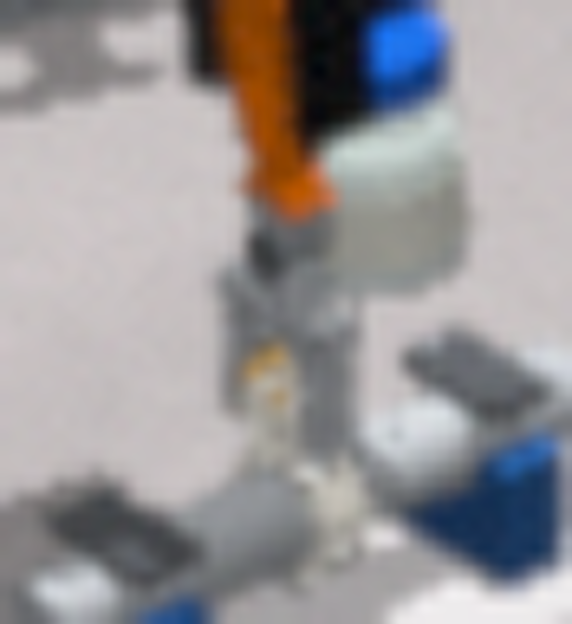

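No click yet. The upward wrist force (9 N) shows the tips being dragged or pressed down as they arc inward. I'll ease off, rise a little and ramp again, trimming height by force.

```bash
python3 - <<'E'
from h import *
fingers.grip(.1,15.);z=.1715;arm.move_l([.5645,.2215,z],velocity=.03);st("raised")
w0=None
for f in (17,19,20,21,22,23,24,25):
    fingers.grip(.1,float(f));arm.sleep(.2);o=st(f);w=o["grip_width"]*87
    if w0 and w0-w>2.5: print("jump");break
    w0=w
    if o["contact_force"][2]>4 and z<.1745:
        z+=.0007;arm.move_l([.5645,.2215,z],velocity=.02);o=st(" z+")
shot("s3",side=(262,140,312,190))
s=cv2.imread("pics/side_s3.png");cv2.imwrite("pics/s3b.png",crop(s,(266,150,310,198),13))
E
```

```text
raised t 17.41 p [0.564  0.2212 0.1707] F [ 0.58 -1.27 -4.31] w 34.98
17 t 17.82 p [0.5643 0.2213 0.1712] F [ 0.05 -2.35 -7.05] w 33.55
19 t 18.3 p [0.5647 0.2215 0.1717] F [ 0.61 -3.4  -1.  ] w 32.3
20 t 19.02 p [0.5647 0.2218 0.1719] F [-0.25 -1.42  5.28] w 25.62
jump
```

View pics/s3b.png

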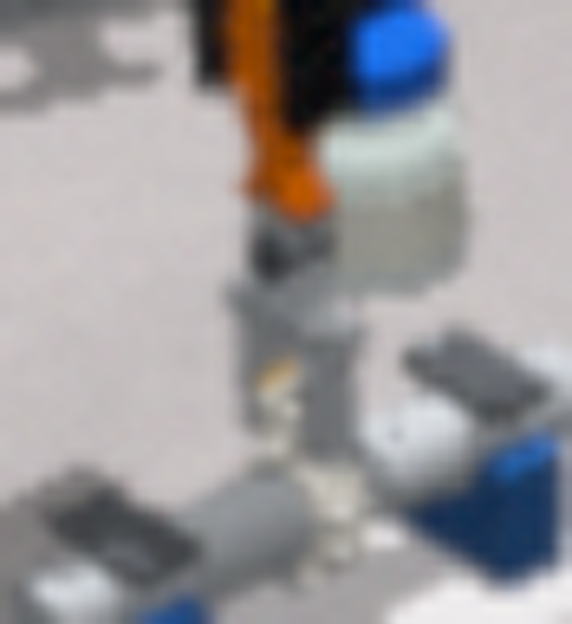

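At 20 N the width jumped from 32.3 to 25.6 mm and stopped, which is the click. I'll do a small stiffness check, open, raise and look.

```bash
python3 - <<'E'
from h import *
fingers.grip(.1,20.5);arm.sleep(.15);st("check")
for w in(32,40,48,57):
    fingers.grip(w/87,15.);st(w)
arm.sleep(.2)
arm.move_l([.5645,.2215,.215],velocity=.06);arm.sleep(.2);st("up")
shot("u",side=(262,140,312,190))
s=cv2.imread("pics/side_u.png");cv2.imwrite("pics/ub.png",crop(s,(264,140,314,200),11))
E
```

```text
check t 19.44 p [0.5647 0.2218 0.1719] F [ 0.96 -0.96  5.64] w 25.51
32 t 19.88 p [0.5642 0.2216 0.1712] F [ 0.   -0.14 -1.34] w 32.18
40 t 20.37 p [0.5645 0.2215 0.1715] F [ 0.14  0.03 -1.77] w 40.5
48 t 20.85 p [0.5645 0.2215 0.1715] F [ 0.12  0.21 -1.81] w 47.96
57 t 21.36 p [0.5645 0.2215 0.1715] F [ 0.34  0.01 -2.23] w 56.94
up t 22.63 p [0.5643 0.2215 0.2147] F [ 0.08 -0.36 -1.59] w 57.03
```

View pics/ub.png

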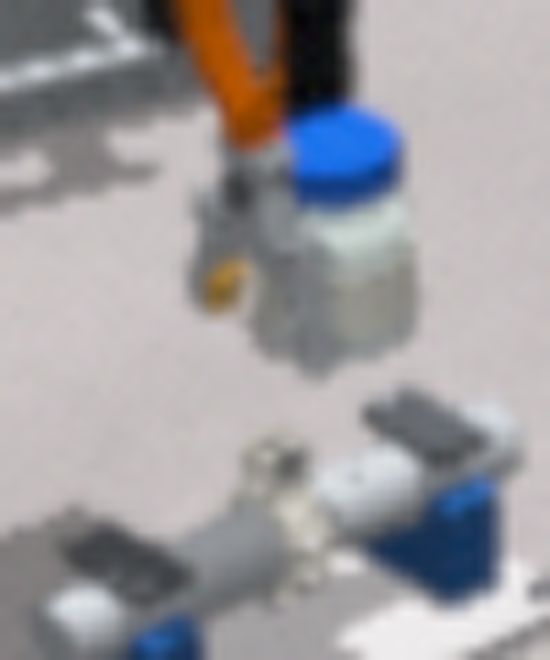

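The ears (side about (287–292,181)) are now side by side with no gap and the stud is hidden, so the collar stays shut. I'll return the pliers, feeling the way down into the well.

```bash
python3 - <<'E'
from h import *
arm.move_l([.5645,.2215,.235],velocity=.1)
R=Rz(3.6);x,y=.573,-.178
arm.move_pose([x,y,.235],R);arm.move_l([x,y,.165],velocity=.12);arm.sleep(.2);b=st("base")["contact_force"]
z=.165
while z>.0975:
    z-=.005 if z>.118 else .0015
    arm.move_l([x,y,z],velocity=.04);o=monitor.get_obs();dF=o["contact_force"]-b
    if np.abs(dF).max()>2.5: arm.sleep(.15);st("contact");break
shot("p",side=(305,180,395,270))
s=cv2.imread("pics/side_p.png");cv2.imwrite("pics/pb.png",crop(s,(315,195,385,275),7))
E
```

```text
base t 25.45 p [ 0.5734 -0.1782  0.1657] F [-0.19  0.72 -2.14] w 57.28
contact t 30.35 p [ 0.5732 -0.1781  0.1033] F [0.35 0.73 4.26] w 57.23
```

View pics/pb.png

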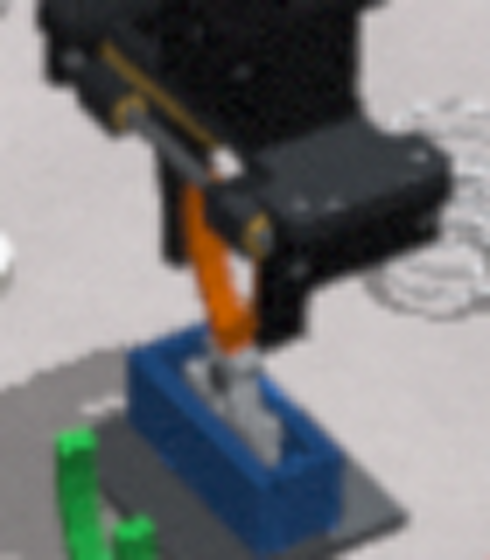

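The pliers are in the well, standing on the floor (contact at TCP 0.103). Releasing, retreating straight up, then swinging clear for a final look.

```bash
python3 - <<'E'
from h import *
fingers.grip(.72,15.);arm.sleep(.2);st("part");fingers.grip(1.0);arm.sleep(.2);st("open")
arm.move_l([.573,-.178,.25],velocity=.12);st("up")
arm.movej([-1.159,.332,-.065,1.46,.022,1.35,-.088]);arm.sleep(.3);st("away")
p,_=cams.snapshot("side");q,_=cams.snapshot("top");cv2.imwrite("pics/sf.png",p[:,:,::-1]);cv2.imwrite("pics/tf.png",q[:,:,::-1])
r=lambda im,b:cv2.resize(crop(im,b,5),(400,300))
cv2.imwrite("pics/final.png",np.vstack([np.hstack([r(q,(360,184,416,226)),r(q,(240,176,320,236))]),np.hstack([r(p,(310,212,390,272)),r(p,(250,165,330,225))])])[:,:,::-1])
for n,im in(("side",p),("top",q)):
    a=cv2.imread(f"pics/{n}0.png")[:,:,::-1];df=cv2.absdiff(a,im).max(2)>40;k,_,s,c=cv2.connectedComponentsWithStats(df.astype(np.uint8))
    print(n,[(c[i].round().tolist(),int(s[i,4])) for i in range(1,k) if s[i,4]>4])
E
```

```text
part t 31.03 p [ 0.573 -0.178  0.103] F [ 0.47 -0.34 -2.63] w 62.84
open t 31.97 p [ 0.573 -0.178  0.103] F [1.38 0.01 0.6 ] w 86.91
up t 33.34 p [ 0.5727 -0.1778  0.2493] F [ 0.06  0.02 -0.39] w 86.9
away t 36.48 p [0.2632 0.5669 0.2227] F [ 0.78  0.11 -0.12] w 87.28
side []
top [([266.0, 208.0], 6), ([265.0, 213.0], 5)]
```

View pics/final.png

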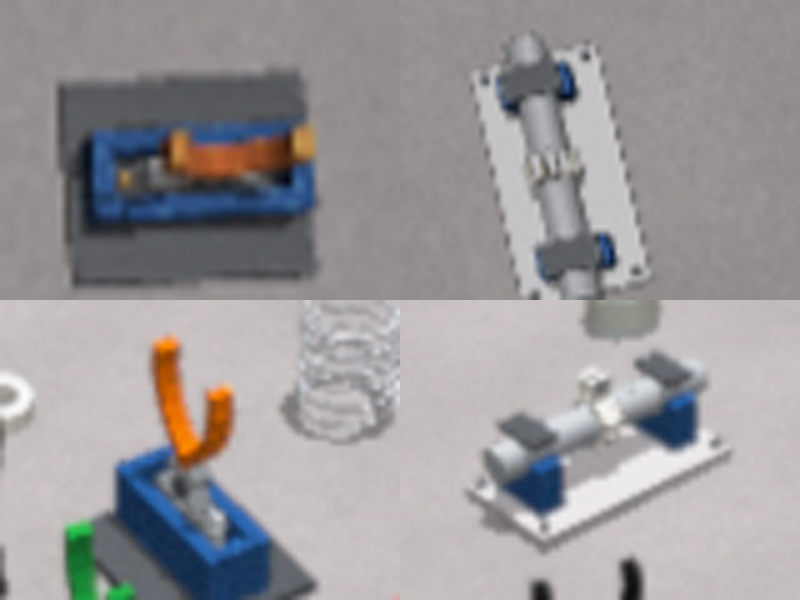

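The pliers stand as at the start (side (343,220) and (354,230)). The ears are closed together at top (270,209), and nothing else has changed. Handing in.

```bash
python3 -c "
from workcell import workorder; workorder.sign_off()"
```

```text
the job is handed in; nothing more can be done
```

The collar is snapped shut, the orange pliers are back in their stand with the jaws down, and the job was handed in at about 36.5 s on the robot's clock.

- **Squeeze:** The first ramp to 23 N on the handles gave no click. The wrist force reached about 9 N upward, probably because the tips were dragging or pressing down as the jaws closed. I eased off, raised the arm about 1.5 mm and tried again. At 20 N the handle width jumped from 32.3 to 25.6 mm, and it stayed there at 20.5 N, so I took that as the click against the hard stop.
- **Collar check:** After the jaws opened, the pictures showed the ears together with no gap and the stud hidden. I had no direct way to see an ear crack, but I saw no damage, and the grip was never set above 23 N.
- **Return and surroundings:** The pliers had slipped about 3 mm in the grip, so I felt for the well floor before releasing them. Comparing the start and end pictures, the only differences found were at the collar.

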